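Plug the oblong lantern battery into its charger bay at the barn supper

TASK

Put the oblong lantern battery on charge: pick it up by its grip, turn it to match the oblong bay of the grey charger, and lower its plug into that bay (do not drop it in) until its case sits flush on the charger, then let go. Leave the square battery standing where it is.

Things in the scene. Friction and masses are not known exactly. Their poses are not given: they have to be found in the camera images.
- oblong_battery: Upright black battery with a grey grip, 0.35 kg, 100 mm high, symmetric. Upwards, all centred: plug 60 x 32 mm, 30 high; overhanging case 88 x 60 mm, 30 high; solid straight rib 60 x 28 mm, 40 high, spanning 60 to 100 mm above the origin, to pinch across its 28 mm from above. Origin: centre of the plug's underside. x: along the long sides; y: across, the 28 mm way; z: up.
- square_battery: Leave alone. Same materials and 100 mm height, standing on a 46 x 46 mm plug; case 72 x 72 mm, small square grip 30 x 30 mm. Origin: centre of the plug's underside; z up. The two batteries may stand in either of two places, at least 120 mm apart between centres.
- oblong_bay (a point): Centre of the oblong bay's mouth, on the charger's top face. The bay is 68 mm along x, 40 mm along y, 32 mm deep, straight-walled: 4 mm to spare on each side of the plug, either way round. z up. Fully home, the battery's origin lies 30 mm below this point and its case rests on the charger.
- charger: Fixed grey block on the table, 140 mm along its x, 260 mm along its y, 45 mm high, turned up to 0.4 rad, with two open-topped bays. Origin: centre of its underside. The oblong bay lies 60 mm from the centre towards -y; a square bay, 54 x 54 mm, for the square battery, 65 mm towards +y.

How it is judged (in metres and radians):
On the way, in this order (a step that is already met when the one before it is completed fails the run):
1. the oblong battery is lifted clear of the table, about the height of the charger (height (world z) of oblong_battery above 0.042 m), for 0.1 s.
2. its plug is lowered at least 8 mm into the oblong bay while still held in the gripper (z of oblong_battery in the frame of oblong_bay below -0.008 m and horizontal distance between oblong_battery and oblong_bay below 0.015 m and contact force between the fingers and oblong_battery above 0.5 N), for 0.1 s.
At the end, for the whole second after the job is handed in: The oblong battery is in the oblong bay, within 12 mm of its centre and at least 20 mm deep, within 0.17 rad of upright and 0.2 rad of the bay's direction (either way round), at rest; the square battery stands upright within 30 mm of its start (z of oblong_battery in the frame of oblong_bay below -0.02 m and horizontal distance between oblong_battery and oblong_bay below 0.012 m and angle between each of oblong_battery, square_battery's own z axis and vertical below 0.17 rad and angle between the x axis of oblong_battery and the x axis of oblong_bay, either way round below 0.2 rad and linear speed of oblong_battery below 0.03 m/s and distance of square_battery from where it was at the start of the episode below 0.03 m); the robot touches nothing.
It fails at once if the square battery is displaced by more than 30 mm (distance of square_battery from where it was at the start of the episode above 0.03 m).
It also fails if it takes over 38 s, if anything falls off the work surface, if the arm or the gripper's body presses on something with over 40 N, if the wrist force passes 120 N, or if a joint passes its speed limit or range.

ROBOT

A 6-joint arm with a two-finger parallel gripper is mounted at the origin on the work surface. World frame = base frame: x ahead of the robot, y to its left, z up, the work surface at z = 0. Lengths are in mm, angles in degrees, forces in N, time in s.
With the tool pointing down it reaches from about 300 to 850 mm from the base axis. Payload 4.2 kg.
Tool frame: the origin (TCP) lies at the very end of the fingers, on their centre line; the grasp point (between the pads) lies 19 mm behind it (env.grasp_offset is the distance from the TCP to the grasp point, in mm); z points along the fingers, y is the line along which they close (so a half turn about z gives the same grasp; the last joint's range is limited). The gripper opens to 91 mm and grips with 3 to 60 N. Pads are 32 mm wide; open, the fingers measure 118 mm over their backs; the gripper's body (76 mm by 178 mm) begins 60 mm behind the grasp point.
Start: joints at [-67.953, 18.312, 89.639, -0, 72.044, -1.146], TCP at [226.461, -528.547, 182.576] pointing down, gripper open.
Joint ranges: [-177.97, 177.97], [-48.28, 115.42], [12.27, 149.76], [-77.06, 257.06], [2.81, 150.46], [-146.56, 146.56]. Speed limits (degrees/s): [147.25, 147.25, 180, 180, 180, 180].

INTERFACE

Orientations are given as [roll, pitch, yaw] about the fixed x, y, z axes, in that order (R = Rz(yaw) Ry(pitch) Rx(roll)).
In Python, from workcell import env gives the robot as it stands. The module is installed in compiled form; this text tells all that it offers.
- The arm moves only by the tool send_rows, never from a script. Its argument "motion" is a list of rows, each an object of numbers: "tx", "ty", "tz": the shift along the tool's x, y, z in units of 500 mm (1.0 is 500 mm); "rx", "ry", "rz": the turn, a rotation vector about the tool's x, y, z in units of 30 degrees (1.0 is 30 degrees); "gripper": the closure, from -1 (fully open) to 1 (shut). In form: [{"tx": .., "ty": .., "tz": .., "rx": .., "ry": .., "rz": .., "gripper": ..}, ...]. A call has 1 to 12 rows; each row shifts and turns the commanded pose from where the row before left it, along the tool's axes as they then stand; what a row does not reach is not made up. A row lasts 1/8 s, in which the tool goes at most 62.5 mm and 10.7 degrees, less where a joint would pass 70% of its speed; a pose out of reach is approached as far as the arm can. A call with a number of a shift or a turn outside -1 to 1 is refused whole. A call with a gripper value outside its range is refused whole. The fingers move at their own pace and stop on an object; "grip_force" is the grip in N (left out, the last holds). Time passes only in rows, so rows that do not move let the fingers close. It gives the time, the measured TCP pose, the force, the opening and the grip force at its end, in the units of the state.
- env.state(): the state, without advancing time (a new reading comes with each control period).
- env.grab_frame(name): name is "side" or "top" or "wrist"; returns a dict with "frame" (384x512x3 uint8, red, green, blue), "vertical_fov" (degrees; the focal length in pixels is half the picture's height over the tangent of half this angle, whatever the lens; pixels are square), "cx", "cy" (the principal point, pixels), "rvec" (rotation vector, rad) and "tvec" (3), from world to camera coordinates, as OpenCV has them; the wrist camera has in their place "T_tool_cam" (4x4, takes a point from camera to tool coordinates, whose origin is the TCP and whose axes are the flange's). Camera axes: x right, y down, z forward; pixel columns grow to the right and rows downward; lengths in mm; the calibration is good to about 2 mm. A picture is of the moment at which its call begins: read the wrist's pose just before it. There is no depth.
- env.job_done(): hands the job in; it is judged then, once.
The state is a dict: "time_s": time; "qpos": joint angles; "qvel": joint speeds; "effort": joint torques, N m; "ee_pos": TCP position; "ee_rot": TCP orientation; "force": force on the tool from outside, world axes, zero at the start; "torque": the same for the moment, N m; "gripper_width": finger opening in mm; "gripper_force": force on a finger pad.
Only numpy, scipy, OpenCV 4.12 (cv2) and the standard library are available. Lean on these libraries where they do the work, as an engineer would, in place of code of your own. Each camera call takes 0.05 s, during which the arm holds its last target. There are 200 camera calls.

## Working session

There is one attempt and no reset: what is moved stays moved. The work goes in short steps, Python scripts to look and compute and a tool call to move; the robot and the scene stay as the last step left them, time stands still between calls to the robot, and variables do not carry over. Pictures are saved under pics/ and viewed, at most 10 in all, crops included, and the job is handed in when it is done.

Besides the shell and the picture viewer there is one more tool, called as name([rows], argument=value, ...), one row to a line, values as JSON. send_rows: Moves the arm, as the interface text tells. Shifts and turns lie within -1 to 1; 1 stands for 500 mm of shift or 30 degrees of turn. Its arguments: {"type":"object","properties":{"motion":{"type":"array"},"grip_force":{"type":"number"}},"required":["motion"]}

```bash
mkdir -p pics
cat > h.py <<'E'
import numpy as np,cv2,pickle
from scipy.spatial.transform import Rotation as R
from workcell import env
def grab(n,fn):
    s=env.state(); f=env.grab_frame(n)
    cv2.imwrite(f'pics/{fn}.png',f['frame'][:,:,::-1]); f['s']=s
    pickle.dump(f,open(fn+'.pkl','wb')); return f
def load(fn): return pickle.load(open(fn+'.pkl','rb'))
def cam(f):
    fl=192/np.tan(np.radians(f['vertical_fov'])/2); K=np.array([[fl,0,f['cx']],[0,fl,f['cy']],[0,0,1]])
    if 'T_tool_cam' in f:
        T=np.eye(4);T[:3,:3]=R.from_euler('xyz',f['s']['ee_rot'],degrees=True).as_matrix();T[:3,3]=f['s']['ee_pos']
        C=np.linalg.inv(T@np.array(f['T_tool_cam'])); return K,C[:3,:3],C[:3,3]
    return K,cv2.Rodrigues(np.array(f['rvec'],float))[0],np.array(f['tvec'],float).ravel()
def ray(f,px,z):
    K,Rm,t=cam(f); c=-Rm.T@t; o=[]
    for u,v in px:
        d=Rm.T@np.linalg.inv(K)@[u,v,1]; o.append(c+d*(z-c[2])/d[2])
    return np.array(o)
def proj(f,P):
    K,Rm,t=cam(f); q=(K@(Rm@np.array(P,float).T+t[:,None])).T; return q[:,:2]/q[:,2:]
E
python3 -c "
from h import *
for n in('top','side'):
  f=grab(n,n+'0');print(n,{k:v for k,v in f.items() if k not in('frame','s')})
a=np.vstack([cv2.imread('pics/top0.png')]);cv2.imwrite('pics/t0.png',cv2.resize(a,(800,600)))
print(env.state())"
```

```text
top {'vertical_fov': 51.203139910918495, 'cx': 252.70798978658536, 'cy': 190.3625624585555, 'rvec': array([ 2.144295  , -2.17663461,  0.11461147]), 'tvec': array([ 51.55969445, 541.30417189, 767.65434143])}
side {'vertical_fov': 45.90460483803045, 'cx': 251.948860707354, 'cy': 191.0591558563734, 'rvec': array([ 2.22301106, -0.15633751,  0.06783173]), 'tvec': array([-525.12805805,  109.04864234, 1019.94440392])}
{'time_s': 0.1, 'qpos': array([-6.79532511e+01,  1.83469577e+01,  8.96990115e+01, -8.60794140e-04,
        7.20439059e+01, -1.14612788e+00]), 'qvel': array([ 0.05112893, -0.18638269, -0.21661035, -0.00215214,  0.04840649,
       -0.03009321]), 'effort': array([ 1.78527976e-06, -4.13332808e+01, -2.32510614e+01,  7.28712254e-02,
        4.22349398e-02, -6.05233231e-05]), 'ee_pos': array([ 226.25746635, -528.07096598,  181.81736427]), 'ee_rot': array([-1.79910126e+02, -9.79428335e-04,  2.31931420e+01]), 'force': array([0.17613271, 0.33523237, 0.3081974 ]), 'torque': array([0.05106023, 0.03278885, 0.00342943]), 'gripper_force': 0.0, 'gripper_width': 90.95182729774008}
```

View pics/t0.png

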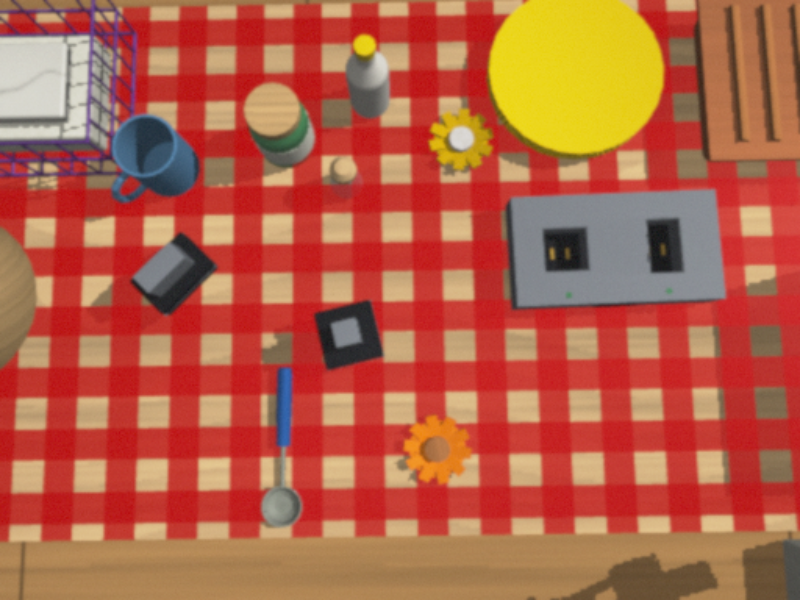

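The top view shows the oblong battery at about (174,273), the square one at (348,333), and the charger with its oblong bay at (665,245), all at ×1.5625 scale. I'll enlarge both areas.

```bash
python3 -c "
import cv2,numpy as np
a=cv2.imread('pics/top0.png')
A=cv2.resize(a[140:210,75:145],(350,350),interpolation=2)
B=cv2.resize(a[115:202,318:470],(760,435),interpolation=2)
c=np.zeros((600,800,3),np.uint8);
A=cv2.resize(a[145:205,80:140],(240,240),interpolation=2)
B=cv2.resize(a[115:203,320:470],(600,352),interpolation=2)
c[:240,:240]=A;c[245:597,:600]=B
cv2.imwrite('pics/crop1.png',c)
s=cv2.imread('pics/side0.png');cv2.imwrite('pics/s0.png',s)"
```

```text
(no output)
```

View pics/crop1.png

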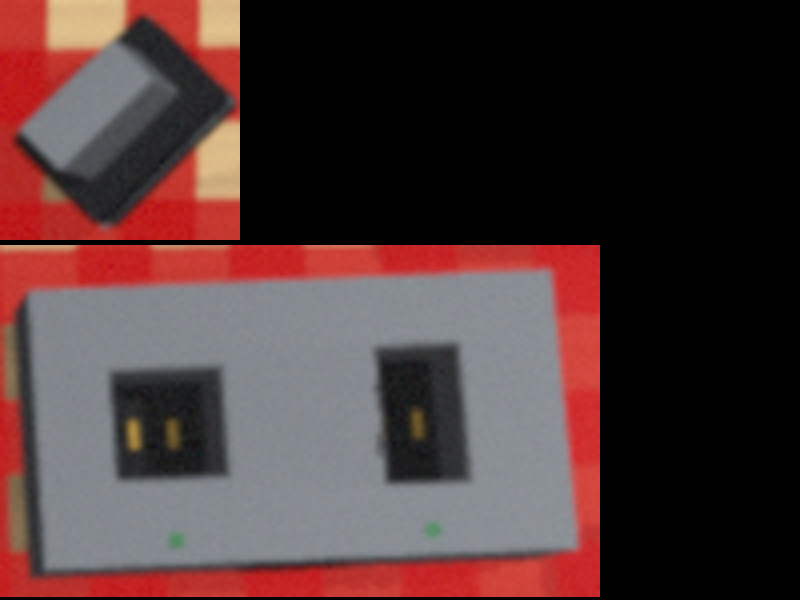

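View pics/s0.png

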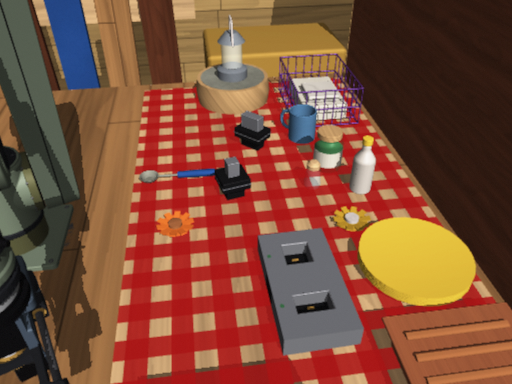

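The rib's top corners in crop A are about (118,42), (155,77), (58,170) and (18,133). The bay mouth in crop B is (377,348), (458,344), (470,481), (388,483), and the charger's top corners are (28,292), (552,270), (578,550), (42,572). The side view confirms that both batteries stand upright and the bay is empty.

```bash
python3 -c "
from h import *
np.set_printoptions(precision=1,suppress=True)
f=load('top0')
def cv(l,x,y,y0=0): return [((u+.5)/4-.5+x,(v-y0+.5)/4-.5+y) for u,v in l]
def rep(n,px,z):
  P=ray(f,px,z)[:,:2];m=P.mean(0);e=np.roll(P,-1,0)-P
  print(n,m,np.linalg.norm(e,axis=1),np.degrees(np.arctan2(e[:,1],e[:,0])));return P
rep('rib',cv([(118,42),(155,77),(58,170),(18,133)],80,145),100)
c=rep('case',cv([(145,15),(235,102),(107,225)],80,145),60);print('case centre',(c[0]+c[2])/2)
rep('bay',cv([(377,348),(458,344),(470,481),(388,483)],320,115,245),45)
rep('chg',cv([(28,292),(552,270),(578,550),(42,572)],320,115,245),45)
print(ray(f,[(348/1.5625,333/1.5625)],100))
"
```

```text
rib [574.2 319.7] [24.1 60.6 25.6 61.1] [-133.6  134.3   47.4  -47.1]
case [576.4 298.8] [ 62.4  84.3 103.5] [-134.3  134.2   -8.8]
case centre [573.9 316.3]
bay [ 601.7 -297.6] [40.1 68.5 40.1 67.5] [ -88.  -178.8   90.5    1.1]
chg [ 599.7 -236.8] [260.5 140.1 261.2 140. ] [ -88.5 -178.9   91.5    0.8]
[[493.6  97.9 100. ]]
```

send_rows([
  {"tx": 0.077, "ty": -0.075, "tz": -0.02, "gripper": -1},
  {"tx": 0.077, "ty": -0.075, "tz": -0.02, "gripper": -1},
  {"tx": 0.077, "ty": -0.075, "tz": -0.02, "gripper": -1},
  {"tx": 0.077, "ty": -0.075, "tz": -0.02, "gripper": -1},
  {"tx": 0.077, "ty": -0.075, "gripper": -1},
  {"tx": 0.077, "ty": -0.075, "gripper": -1},
  {"tx": 0.077, "ty": -0.075, "gripper": -1},
  {"tx": 0.077, "ty": -0.075, "gripper": -1},
  {"tx": 0.077, "ty": -0.075, "gripper": -1},
  {"tx": 0.077, "ty": -0.075, "gripper": -1},
  {"tx": 0.077, "ty": -0.075, "gripper": -1},
  {"tx": 0.077, "ty": -0.075, "gripper": -1},
])

```text
invalid input at $.motion[0]: expected keys tx, ty, tz, rx, ry, rz, gripper
```

send_rows([
  {"tx": 0.077, "ty": -0.075, "gripper": -1},
  {"tx": 0.077, "ty": -0.075, "gripper": -1},
  {"tx": 0.077, "ty": -0.075, "gripper": -1},
  {"tx": 0.077, "ty": -0.075, "gripper": -1},
  {"tx": 0.06, "ty": -0.07, "gripper": -1},
  {"rz": -0.34, "gripper": -1},
  {"rz": -0.34, "gripper": -1},
  {"rz": -0.34, "gripper": -1},
  {"rz": -0.34, "gripper": -1},
  {"rz": -0.34, "gripper": -1},
  {"rz": -0.34, "gripper": -1},
  {"rz": -0.34, "gripper": -1},
])

```text
invalid input at $.motion[0]: expected keys tx, ty, tz, rx, ry, rz, gripper
```

send_rows([
  {"rz": -0.34, "gripper": -1},
  {"rz": -0.34, "gripper": -1},
  {"rz": -0.34, "gripper": -1},
  {"rz": -0.29, "gripper": -1},
  {"gripper": -1},
  {"gripper": -1},
])

```text
invalid input at $.motion[0]: expected keys tx, ty, tz, rx, ry, rz, gripper
```

```bash
python3 -c "
from h import *
f=grab('wrist','w1');cv2.imwrite('pics/w1b.png',cv2.resize(cv2.imread('pics/w1.png'),(800,600)));print(f['s']['ee_pos'],f['s']['ee_rot'],f['s']['qpos'],f['s']['time_s'])"
```

```text
[ 226.25746635 -528.07096598  181.81736427] [-1.79910126e+02 -9.79428335e-04  2.31931420e+01] [-6.79532511e+01  1.83469577e+01  8.96990115e+01 -8.60794140e-04
  7.20439059e+01 -1.14612788e+00] 0.1
```

View pics/w1b.png

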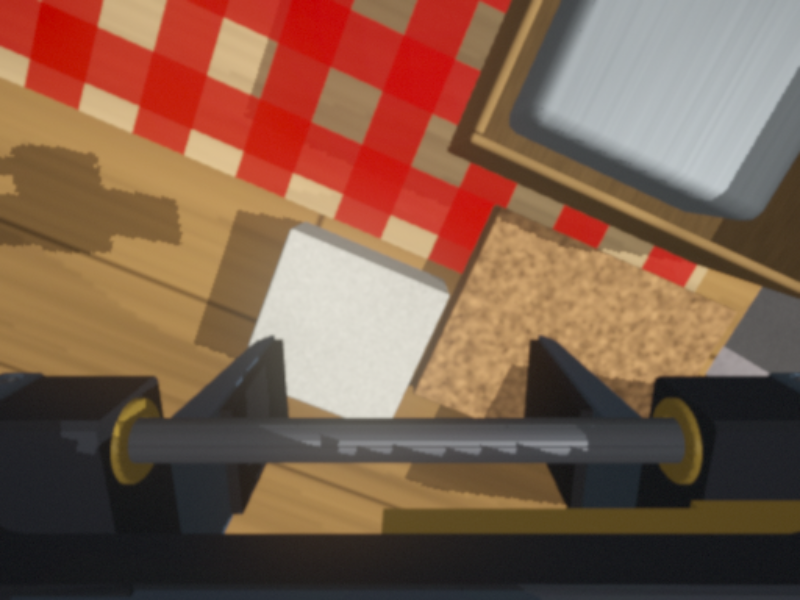

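The moves were refused because every row needs all its keys, so this view only shows the start area (a tray and tiles, fingers clear). I'll resend with full rows.

send_rows([
  {"tx": 0.077, "ty": -0.075, "tz": -0.02, "rx": 0, "ry": 0, "rz": 0, "gripper": -1},
  {"tx": 0.077, "ty": -0.075, "tz": -0.02, "rx": 0, "ry": 0, "rz": 0, "gripper": -1},
  {"tx": 0.077, "ty": -0.075, "tz": -0.02, "rx": 0, "ry": 0, "rz": 0, "gripper": -1},
  {"tx": 0.077, "ty": -0.075, "tz": -0.02, "rx": 0, "ry": 0, "rz": 0, "gripper": -1},
  {"tx": 0.077, "ty": -0.075, "tz": 0, "rx": 0, "ry": 0, "rz": 0, "gripper": -1},
  {"tx": 0.077, "ty": -0.075, "tz": 0, "rx": 0, "ry": 0, "rz": 0, "gripper": -1},
  {"tx": 0.077, "ty": -0.075, "tz": 0, "rx": 0, "ry": 0, "rz": 0, "gripper": -1},
  {"tx": 0.077, "ty": -0.075, "tz": 0, "rx": 0, "ry": 0, "rz": 0, "gripper": -1},
  {"tx": 0.077, "ty": -0.075, "tz": 0, "rx": 0, "ry": 0, "rz": 0, "gripper": -1},
  {"tx": 0.077, "ty": -0.075, "tz": 0, "rx": 0, "ry": 0, "rz": 0, "gripper": -1},
  {"tx": 0.077, "ty": -0.075, "tz": 0, "rx": 0, "ry": 0, "rz": 0, "gripper": -1},
  {"tx": 0.077, "ty": -0.075, "tz": 0, "rx": 0, "ry": 0, "rz": 0, "gripper": -1},
])

```text
time_s: 1.65
ee_pos: [474.2, 68.8, 222.4]
ee_rot: [180.0, 0.0, 23.2]
force: [0.3, -0.6, -0.6]
gripper_width: 91.4
gripper_force: 0.0
```

send_rows([
  {"tx": 0.077, "ty": -0.075, "tz": 0, "rx": 0, "ry": 0, "rz": 0, "gripper": -1},
  {"tx": 0.077, "ty": -0.075, "tz": 0, "rx": 0, "ry": 0, "rz": 0, "gripper": -1},
  {"tx": 0.077, "ty": -0.075, "tz": 0, "rx": 0, "ry": 0, "rz": 0, "gripper": -1},
  {"tx": 0.077, "ty": -0.075, "tz": 0, "rx": 0, "ry": 0, "rz": 0, "gripper": -1},
  {"tx": 0.06, "ty": -0.07, "tz": 0, "rx": 0, "ry": 0, "rz": 0, "gripper": -1},
  {"tx": 0, "ty": 0, "tz": 0, "rx": 0, "ry": 0, "rz": -0.34, "gripper": -1},
  {"tx": 0, "ty": 0, "tz": 0, "rx": 0, "ry": 0, "rz": -0.34, "gripper": -1},
  {"tx": 0, "ty": 0, "tz": 0, "rx": 0, "ry": 0, "rz": -0.34, "gripper": -1},
  {"tx": 0, "ty": 0, "tz": 0, "rx": 0, "ry": 0, "rz": -0.34, "gripper": -1},
  {"tx": 0, "ty": 0, "tz": 0, "rx": 0, "ry": 0, "rz": -0.34, "gripper": -1},
  {"tx": 0, "ty": 0, "tz": 0, "rx": 0, "ry": 0, "rz": -0.34, "gripper": -1},
  {"tx": 0, "ty": 0, "tz": 0, "rx": 0, "ry": 0, "rz": -0.34, "gripper": -1},
])

```text
time_s: 3.15
ee_pos: [569.9, 309.4, 222.0]
ee_rot: [-179.9, 0.0, 94.9]
force: [-0.8, -0.5, 0.0]
gripper_width: 91.0
gripper_force: 0.0
```

send_rows([
  {"tx": 0, "ty": 0, "tz": 0, "rx": 0, "ry": 0, "rz": -0.34, "gripper": -1},
  {"tx": 0, "ty": 0, "tz": 0, "rx": 0, "ry": 0, "rz": -0.34, "gripper": -1},
  {"tx": 0, "ty": 0, "tz": 0, "rx": 0, "ry": 0, "rz": -0.34, "gripper": -1},
  {"tx": 0, "ty": 0, "tz": 0, "rx": 0, "ry": 0, "rz": -0.29, "gripper": -1},
  {"tx": 0, "ty": 0, "tz": 0, "rx": 0, "ry": 0, "rz": 0, "gripper": -1},
  {"tx": 0, "ty": 0, "tz": 0, "rx": 0, "ry": 0, "rz": 0, "gripper": -1},
])

```text
time_s: 3.9
ee_pos: [570.1, 309.5, 222.2]
ee_rot: [-180.0, -0.0, 133.8]
force: [1.0, 0.5, 0.9]
gripper_width: 91.2
gripper_force: 0.0
```

```bash
python3 -c "
from h import *
f=grab('wrist','w2');cv2.imwrite('pics/w2b.png',cv2.resize(cv2.imread('pics/w2.png'),(800,600)));print(f['s']['ee_pos'],f['s']['ee_rot'],f['s']['qpos'],f['s']['time_s'])"
```

```text
[570.07512123 309.53022367 222.24684284] [-1.79971507e+02 -5.45621717e-03  1.33771014e+02] [ 2.74861217e+01  2.40457563e+01  7.51386016e+01 -2.78798517e-03
  8.08445219e+01 -1.62844489e+01] 3.9
```

View pics/w2b.png

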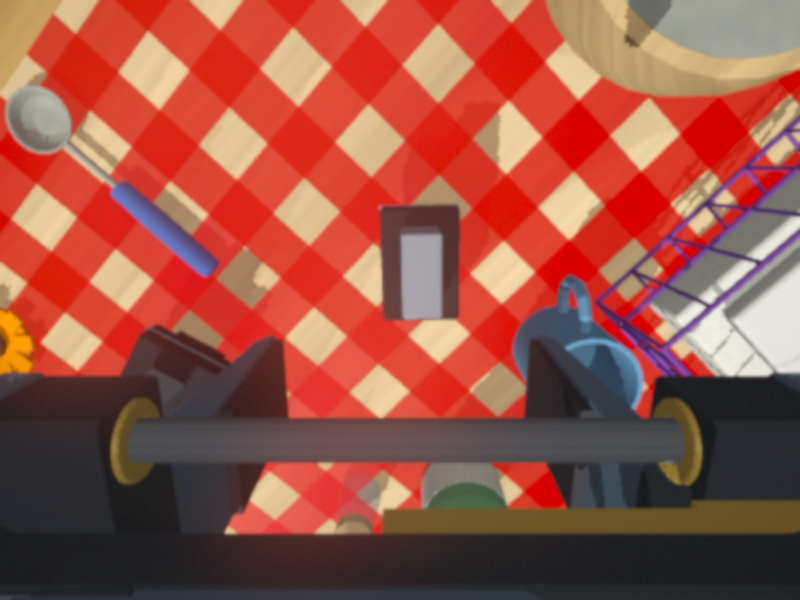

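The wrist view shows the battery aligned with the tool: rib top about (400..441, 230..319), case top left and right edges at x = 380 and 459, far edge at y = 207. The mug sits to the right at (580,360).

```bash
python3 -c "
from h import *
np.set_printoptions(precision=1,suppress=True)
f=load('w2');s=.64
def r(px,z):return ray(f,[((u+.5)*s-.5,(v+.5)*s-.5) for u,v in px],z)
P=r([(400.5,230),(440,230),(442,319),(403,319)],100);print(P,P.mean(0),np.diff(P,axis=0))
C=r([(380,207),(459,207)],60);print(C)
u=np.array([np.cos(np.radians(133.8)),np.sin(np.radians(133.8)),0])
print('centre from case',C.mean(0)-u*44)
T=np.array(f['s']['ee_pos']);Rt=R.from_euler('xyz',f['s']['ee_rot'],degrees=True)
for c in(P.mean(0),C.mean(0)-u*44):print('tool',Rt.inv().apply(c-T))
print('mug rim tool, z=100',[Rt.inv().apply(m-T) for m in r([(515,350),(555,345)],90)])
"
```

```text
[[542.  334.6 100. ]
 [560.8 352.7 100. ]
 [605.3 310.1 100. ]
 [585.7 291.4 100. ]] [573.5 322.2 100. ] [[ 18.8  18.    0. ]
 [ 44.4 -42.6   0. ]
 [-19.5 -18.7   0. ]]
[[522.6 332.6  60. ]
 [564.4 372.7  60. ]]
centre from case [574.  320.9  60. ]
tool [  6.8  11.3 122.2]
tool [  5.5  10.7 162.2]
mug rim tool, z=100 [array([-50.6,  80.3, 132.2]), array([-46.7, 109.2, 132.2])]
```

send_rows([
  {"tx": 0.012, "ty": 0.02, "tz": 0, "rx": 0, "ry": 0, "rz": 0, "gripper": -1},
  {"tx": 0, "ty": 0, "tz": 0.08, "rx": 0, "ry": 0, "rz": 0, "gripper": -1},
  {"tx": 0, "ty": 0, "tz": 0.08, "rx": 0, "ry": 0, "rz": 0, "gripper": -1},
  {"tx": 0, "ty": 0, "tz": 0.08, "rx": 0, "ry": 0, "rz": 0, "gripper": -1},
  {"tx": 0, "ty": 0, "tz": 0.05, "rx": 0, "ry": 0, "rz": 0, "gripper": -1},
  {"tx": 0, "ty": 0, "tz": 0.022, "rx": 0, "ry": 0, "rz": 0, "gripper": -1},
  {"tx": 0, "ty": 0, "tz": 0, "rx": 0, "ry": 0, "rz": 0, "gripper": -1},
])

```text
time_s: 4.82
ee_pos: [573.3, 321.2, 66.2]
ee_rot: [-180.0, -0.0, 133.9]
force: [0.2, -0.4, 0.4]
gripper_width: 91.4
gripper_force: 0.0
```

send_rows([
  {"tx": 0, "ty": 0, "tz": 0, "rx": 0, "ry": 0, "rz": 0, "gripper": 1},
  {"tx": 0, "ty": 0, "tz": 0, "rx": 0, "ry": 0, "rz": 0, "gripper": 1},
  {"tx": 0, "ty": 0, "tz": 0, "rx": 0, "ry": 0, "rz": 0, "gripper": 1},
  {"tx": 0, "ty": 0, "tz": 0, "rx": 0, "ry": 0, "rz": 0, "gripper": 1},
  {"tx": 0, "ty": 0, "tz": 0, "rx": 0, "ry": 0, "rz": 0, "gripper": 1},
  {"tx": 0, "ty": 0, "tz": 0, "rx": 0, "ry": 0, "rz": 0, "gripper": 1},
  {"tx": 0, "ty": 0, "tz": 0, "rx": 0, "ry": 0, "rz": 0, "gripper": 1},
  {"tx": 0, "ty": 0, "tz": 0, "rx": 0, "ry": 0, "rz": 0, "gripper": 1},
], grip_force=30)

```text
time_s: 5.82
ee_pos: [573.3, 320.8, 66.5]
ee_rot: [180.0, 0.0, 133.9]
force: [0.8, -0.2, -0.1]
gripper_width: 27.1
gripper_force: 29.9
```

send_rows([
  {"tx": 0, "ty": 0, "tz": -0.03, "rx": 0, "ry": 0, "rz": 0, "gripper": 1},
  {"tx": 0, "ty": 0, "tz": -0.07, "rx": 0, "ry": 0, "rz": 0, "gripper": 1},
  {"tx": 0, "ty": 0, "tz": -0.08, "rx": 0, "ry": 0, "rz": 0, "gripper": 1},
  {"tx": 0, "ty": 0, "tz": -0.05, "rx": 0, "ry": 0, "rz": 0, "gripper": 1},
  {"tx": 0, "ty": 0, "tz": 0, "rx": 0, "ry": 0, "rz": -0.3, "gripper": 1},
  {"tx": 0, "ty": 0, "tz": 0, "rx": 0, "ry": 0, "rz": -0.3, "gripper": 1},
  {"tx": 0, "ty": 0, "tz": 0, "rx": 0, "ry": 0, "rz": -0.3, "gripper": 1},
  {"tx": 0, "ty": 0, "tz": 0, "rx": 0, "ry": 0, "rz": -0.3, "gripper": 1},
  {"tx": 0, "ty": 0, "tz": 0, "rx": 0, "ry": 0, "rz": -0.2, "gripper": 1},
  {"tx": 0, "ty": 0, "tz": 0, "rx": 0, "ry": 0, "rz": -0.18, "gripper": 1},
  {"tx": 0, "ty": 0, "tz": 0, "rx": 0, "ry": 0, "rz": 0, "gripper": 1},
])

```text
time_s: 7.2
ee_pos: [572.9, 320.6, 181.6]
ee_rot: [-180.0, -0.0, -178.8]
force: [-1.0, -1.0, -4.7]
gripper_width: 27.0
gripper_force: 29.9
```

send_rows([
  {"tx": -0.029, "ty": -0.05, "tz": 0, "rx": 0, "ry": 0, "rz": 0, "gripper": 1},
  {"tx": 0, "ty": -0.08, "tz": 0, "rx": 0, "ry": 0, "rz": 0, "gripper": 1},
  {"tx": 0, "ty": -0.08, "tz": 0, "rx": 0, "ry": 0, "rz": 0, "gripper": 1},
  {"tx": 0, "ty": -0.08, "tz": 0, "rx": 0, "ry": 0, "rz": 0, "gripper": 1},
  {"tx": 0, "ty": -0.08, "tz": 0, "rx": 0, "ry": 0, "rz": 0, "gripper": 1},
  {"tx": 0, "ty": -0.08, "tz": 0, "rx": 0, "ry": 0, "rz": 0, "gripper": 1},
  {"tx": 0, "ty": -0.08, "tz": 0, "rx": 0, "ry": 0, "rz": 0, "gripper": 1},
  {"tx": 0, "ty": -0.08, "tz": 0, "rx": 0, "ry": 0, "rz": 0, "gripper": 1},
  {"tx": 0, "ty": -0.08, "tz": 0, "rx": 0, "ry": 0, "rz": 0, "gripper": 1},
  {"tx": 0, "ty": -0.08, "tz": 0, "rx": 0, "ry": 0, "rz": 0, "gripper": 1},
  {"tx": 0, "ty": -0.08, "tz": 0, "rx": 0, "ry": 0, "rz": 0, "gripper": 1},
  {"tx": 0, "ty": -0.08, "tz": 0, "rx": 0, "ry": 0, "rz": 0, "gripper": 1},
])

```text
time_s: 8.7
ee_pos: [598.0, -145.0, 181.8]
ee_rot: [180.0, -0.0, -178.8]
force: [0.4, 0.3, -4.0]
gripper_width: 27.1
gripper_force: 29.9
```

send_rows([
  {"tx": 0, "ty": -0.08, "tz": 0, "rx": 0, "ry": 0, "rz": 0, "gripper": 1},
  {"tx": 0, "ty": -0.08, "tz": 0, "rx": 0, "ry": 0, "rz": 0, "gripper": 1},
  {"tx": 0, "ty": -0.08, "tz": 0, "rx": 0, "ry": 0, "rz": 0, "gripper": 1},
  {"tx": 0, "ty": -0.066, "tz": 0, "rx": 0, "ry": 0, "rz": 0, "gripper": 1},
  {"tx": 0, "ty": 0, "tz": 0.05, "rx": 0, "ry": 0, "rz": 0, "gripper": 1},
  {"tx": 0, "ty": 0, "tz": 0.03, "rx": 0, "ry": 0, "rz": 0, "gripper": 1},
  {"tx": 0, "ty": 0, "tz": 0, "rx": 0, "ry": 0, "rz": 0, "gripper": 1},
  {"tx": 0, "ty": 0, "tz": 0, "rx": 0, "ry": 0, "rz": 0, "gripper": 1},
])

```text
time_s: 9.7
ee_pos: [602.3, -296.5, 142.5]
ee_rot: [-180.0, 0.1, -178.7]
force: [1.2, -1.0, -4.0]
gripper_width: 27.5
gripper_force: 29.9
```

```bash
python3 -c "
from h import *
f=grab('wrist','w3');s=grab('side','s3');print(f['s']['ee_pos'],f['s']['ee_rot'],f['s']['gripper_width'],f['s']['time_s'])
c=np.zeros((600,800,3),np.uint8)
c[:384,:512]=cv2.imread('pics/w3.png')
q=cv2.imread('pics/s3.png')[200:320,235:375]
c[240:600,380:800]=cv2.resize(q,(420,360),interpolation=2)
cv2.imwrite('pics/c3.png',c)"
```

```text
[ 602.26081363 -296.47130174  142.4795944 ] [-1.79955114e+02  7.34060604e-02 -1.78681033e+02] 27.46416006942703 9.7
```

View pics/c3.png

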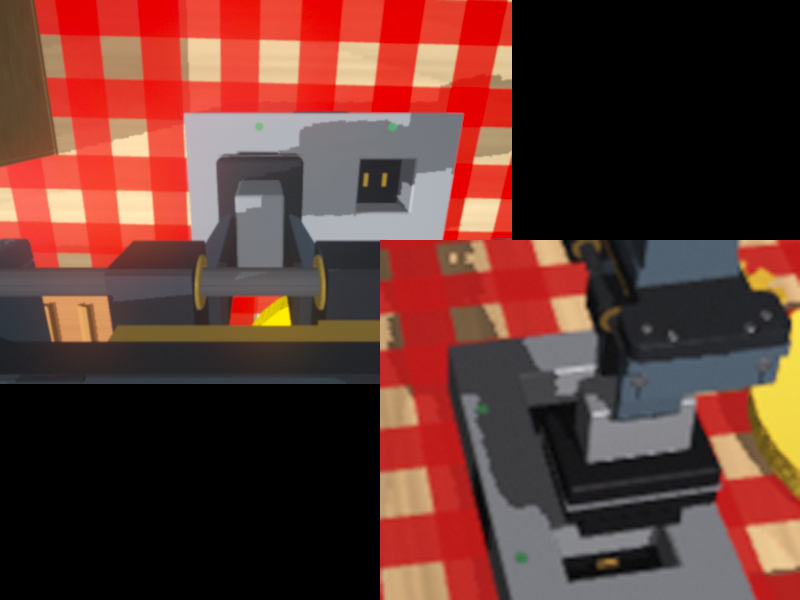

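The battery is held upright above the bay: wrist view shows the case at x 218–302 and charger far edge (184..463, 113). A closer crop will give the offset.

```bash
python3 -c "
from h import *
a=cv2.imread('pics/w3.png')[100:250,175:475];b=cv2.convertScaleAbs(cv2.resize(a[:,:],(780,390),interpolation=2),alpha=1.4,beta=20)
cv2.imwrite('pics/c4.png',b)"
```

```text
(no output)
```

View pics/c4.png

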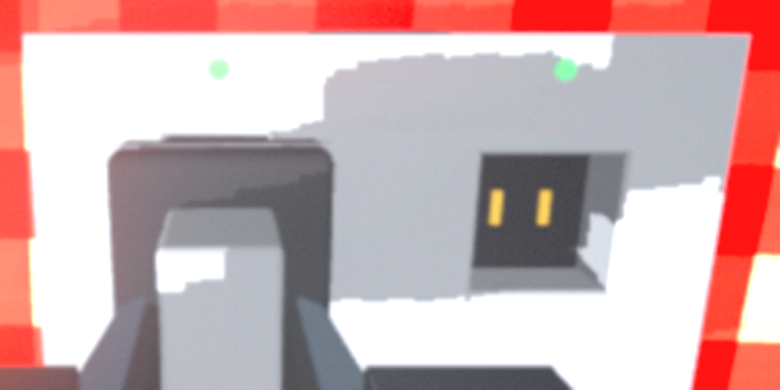

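```bash
python3 -c "
from h import *
np.set_printoptions(precision=1,suppress=True)
f=load('w3');T=np.array(f['s']['ee_pos']);Rt=R.from_euler('xyz',f['s']['ee_rot'],degrees=True)
def r(px,z):return Rt.inv().apply(ray(f,[((u+.5)/2.6-.5+175,(v+.5)/2.6-.5+100) for u,v in px],z)-T)
z0=T[2]-66.5
print('case top lr',r([(109,175),(333,175),(220,152)],z0+60))
print('case bottom edge',r([(220,140)],z0+30))
print('rib top',r([(157,250),(282,250),(220,247)],z0+100))
print('rib base',r([(220,208)],z0+60))
c=r([(23,34),(750,34)],45);print('chg',c)
print('sq bay',r([(482,153),(629,153),(606,292),(470,298)],45))
print('bay far edge',r([(163,136),(290,135)],45))
m=c.mean(0);d=(c[1]-c[0])/np.linalg.norm(c[1]-c[0]);n=np.array([-d[1],d[0],0]);n*=-np.sign(n[0])
print('bay from corners',m-d*60+n*70, np.degrees(np.arctan2(-d[0],d[1])), ray(f,[((u+.5)/2.6-.5+175,(v+.5)/2.6-.5+100) for u,v in[(23,34),(750,34)]],45))
"
```

```text
case top lr [[ 37.6 -28.7   6.5]
 [ 37.7  29.3   6.4]
 [ 43.6   0.1   6.4]]
case bottom edge [[42.5  0.1 36.4]]
rib top [[ 28.8 -13.4 -33.5]
 [ 28.8  13.4 -33.5]
 [ 29.4   0.1 -33.5]]
rib base [[28.9  0.1  6.5]]
chg [[ 71.5 -70.   97.4]
 [ 71.7 188.4  97.2]]
sq bay [[ 29.1  96.9  97.4]
 [ 29.1 151.3  97.3]
 [-25.1 149.9  97.4]
 [-27.6  97.3  97.4]]
bay far edge [[ 35.3 -20.9  97.5]
 [ 35.7  25.8  97.4]]
bay from corners [ 1.5 -0.7 97.4] -0.04892393341552714 [[ 532.5 -368.2   45. ]
 [ 526.4 -109.8   45. ]]
```

send_rows([
  {"tx": 0.004, "ty": -0.001, "tz": 0, "rx": 0, "ry": 0, "rz": 0, "gripper": 1},
  {"tx": 0, "ty": 0, "tz": 0.03, "rx": 0, "ry": 0, "rz": 0, "gripper": 1},
  {"tx": 0, "ty": 0, "tz": 0.02, "rx": 0, "ry": 0, "rz": 0, "gripper": 1},
  {"tx": 0, "ty": 0, "tz": 0.01, "rx": 0, "ry": 0, "rz": 0, "gripper": 1},
  {"tx": 0, "ty": 0, "tz": 0.01, "rx": 0, "ry": 0, "rz": 0, "gripper": 1},
  {"tx": 0, "ty": 0, "tz": 0.01, "rx": 0, "ry": 0, "rz": 0, "gripper": 1},
  {"tx": 0, "ty": 0, "tz": 0.01, "rx": 0, "ry": 0, "rz": 0, "gripper": 1},
  {"tx": 0, "ty": 0, "tz": 0, "rx": 0, "ry": 0, "rz": 0, "gripper": 1},
  {"tx": 0, "ty": 0, "tz": 0, "rx": 0, "ry": 0, "rz": 0, "gripper": 1},
])

```text
time_s: 10.92
ee_pos: [599.8, -297.3, 96.8]
ee_rot: [-180.0, 0.0, -178.7]
force: [0.3, 0.1, -4.4]
gripper_width: 27.1
gripper_force: 29.9
```

send_rows([
  {"tx": 0, "ty": 0, "tz": 0.01, "rx": 0, "ry": 0, "rz": 0, "gripper": 1},
  {"tx": 0, "ty": 0, "tz": 0.01, "rx": 0, "ry": 0, "rz": 0, "gripper": 1},
  {"tx": 0, "ty": 0, "tz": 0.006, "rx": 0, "ry": 0, "rz": 0, "gripper": 1},
  {"tx": 0, "ty": 0, "tz": 0.003, "rx": 0, "ry": 0, "rz": 0, "gripper": 1},
  {"tx": 0, "ty": 0, "tz": 0, "rx": 0, "ry": 0, "rz": 0, "gripper": 1},
  {"tx": 0, "ty": 0, "tz": 0, "rx": 0, "ry": 0, "rz": 0, "gripper": 1},
])

```text
time_s: 11.68
ee_pos: [599.8, -297.3, 82.3]
ee_rot: [-180.0, 0.0, -178.7]
force: [-0.0, -0.1, -4.1]
gripper_width: 27.0
gripper_force: 29.9
```

Still about 1 mm short of contact, so I'll step down to seat it.

send_rows([
  {"tx": 0, "ty": 0, "tz": 0.002, "rx": 0, "ry": 0, "rz": 0, "gripper": 1},
  {"tx": 0, "ty": 0, "tz": 0, "rx": 0, "ry": 0, "rz": 0, "gripper": 1},
  {"tx": 0, "ty": 0, "tz": 0, "rx": 0, "ry": 0, "rz": 0, "gripper": 1},
])

```text
time_s: 12.05
ee_pos: [599.9, -297.3, 81.5]
ee_rot: [-180.0, 0.0, -178.7]
force: [-0.3, 0.5, -0.3]
gripper_width: 27.3
gripper_force: 29.9
```

The weight has come off the wrist (−4.1 to −0.3 N) at exactly the expected height, so it is seated. Releasing and rising.

send_rows([
  {"tx": 0, "ty": 0, "tz": 0, "rx": 0, "ry": 0, "rz": 0, "gripper": -1},
  {"tx": 0, "ty": 0, "tz": 0, "rx": 0, "ry": 0, "rz": 0, "gripper": -1},
  {"tx": 0, "ty": 0, "tz": 0, "rx": 0, "ry": 0, "rz": 0, "gripper": -1},
  {"tx": 0, "ty": 0, "tz": 0, "rx": 0, "ry": 0, "rz": 0, "gripper": -1},
  {"tx": 0, "ty": 0, "tz": 0, "rx": 0, "ry": 0, "rz": 0, "gripper": -1},
  {"tx": 0, "ty": 0, "tz": 0, "rx": 0, "ry": 0, "rz": 0, "gripper": -1},
  {"tx": 0, "ty": 0, "tz": -0.05, "rx": 0, "ry": 0, "rz": 0, "gripper": -1},
  {"tx": 0, "ty": 0, "tz": -0.1, "rx": 0, "ry": 0, "rz": 0, "gripper": -1},
  {"tx": 0, "ty": 0, "tz": -0.1, "rx": 0, "ry": 0, "rz": 0, "gripper": -1},
  {"tx": 0, "ty": 0, "tz": 0, "rx": 0, "ry": 0, "rz": 0, "gripper": -1},
  {"tx": 0, "ty": 0, "tz": 0, "rx": 0, "ry": 0, "rz": 0, "gripper": -1},
])

```text
time_s: 13.42
ee_pos: [599.3, -297.1, 205.5]
ee_rot: [180.0, -0.0, -178.7]
force: [0.7, -0.4, -0.6]
gripper_width: 91.2
gripper_force: 0.0
```

```bash
python3 -c "
from h import *
f=grab('side','s5');print(f['s']['ee_pos'],f['s']['gripper_width'])
print(proj(f,[(601,-297,115),(601,-297,75)]))"
```

```text
[ 599.2577327  -297.05115866  205.50257553] 91.17548107519156
[[315.99054024 274.91924761]
 [314.1919919  290.23884659]]
```

View pics/s5.png

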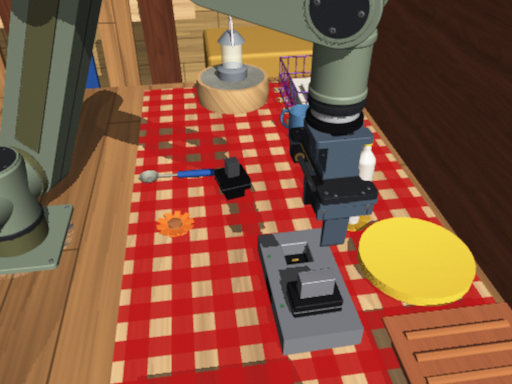

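The side view shows the oblong battery seated flush in its bay at about (316,287), as predicted. The square battery is unmoved at (233,178) and the gripper is clear.

```bash
python3 -c "
from workcell import env
print(env.job_done())"
```

```text
the job is handed in; nothing more can be done
None
```

The oblong battery is seated flush in its bay and released, the square battery was not moved, and the job is handed in at about 13.5 s of the 38 s allowed; no verdict was returned.

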